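# Find the full vial kits by feel and dock them

## Task

Some of the three closed kit boxes still hold their pack of vials and the others are empty: feel which by lifting the handle end of each a little, its far end staying on the bench. Gently slide every full box away from you along the bench, never carrying or tipping it far, until its far end is flush and square against the dock rail; set the empty ones back down where they stood. Leave the dropper bottles and the flask alone.

Things in the scene. Friction and masses are not known exactly. Their poses are not given: they have to be found in the camera images.
- kit_a: Kit box A: closed white box, blue lid, 100 (own x) x 110 (own y) x 70 mm high; origin at the centre of its underside, z up, own +x roughly towards the dock. All three look alike. Full: 0.75 to 1.0 kg in all, pack loose near the middle; empty: 0.25 kg. The handle carries about a third of the weight when that end is just lifted (2 to 4 N full, 1 N empty). Too wide to grip across; slides easily (friction about 0.3).
- kit_a_bar (a point): Middle of kit box A's handle: black round bar 10 mm thick, its middle 60 mm a sleeve that turns freely on its own axis, at the box's near end (own -x), along the box's own y, 45 mm above the bench, centre line 40 mm out from the end wall (90 mm from the box's centre), with an arm to the box at either end; open above and below. Axes as the box's.
- kit_a_far (a point): Centre of the bottom edge of kit box A's far end (own +x, 50 mm from the box's centre), at bench height. Axes as the box's.
- kit_b: Kit box B: closed white box, blue lid, 100 (own x) x 110 (own y) x 70 mm high; origin at the centre of its underside, z up, own +x roughly towards the dock. All three look alike. Full: 0.75 to 1.0 kg in all, pack loose near the middle; empty: 0.25 kg. The handle carries about a third of the weight when that end is just lifted (2 to 4 N full, 1 N empty). Too wide to grip across; slides easily (friction about 0.3).
- kit_b_bar (a point): Middle of kit box B's handle: black round bar 10 mm thick, its middle 60 mm a sleeve that turns freely on its own axis, at the box's near end (own -x), along the box's own y, 45 mm above the bench, centre line 40 mm out from the end wall (90 mm from the box's centre), with an arm to the box at either end; open above and below. Axes as the box's.
- kit_b_far (a point): Centre of the bottom edge of kit box B's far end (own +x, 50 mm from the box's centre), at bench height. Axes as the box's.
- kit_c: Kit box C: closed white box, blue lid, 100 (own x) x 110 (own y) x 70 mm high; origin at the centre of its underside, z up, own +x roughly towards the dock. All three look alike. Full: 0.75 to 1.0 kg in all, pack loose near the middle; empty: 0.25 kg. The handle carries about a third of the weight when that end is just lifted (2 to 4 N full, 1 N empty). Too wide to grip across; slides easily (friction about 0.3).
- kit_c_bar (a point): Middle of kit box C's handle: black round bar 10 mm thick, its middle 60 mm a sleeve that turns freely on its own axis, at the box's near end (own -x), along the box's own y, 45 mm above the bench, centre line 40 mm out from the end wall (90 mm from the box's centre), with an arm to the box at either end; open above and below. Axes as the box's.
- kit_c_far (a point): Centre of the bottom edge of kit box C's far end (own +x, 50 mm from the box's centre), at bench height. Axes as the box's.
- dock: Dock: a fixed straight aluminium rail 720 mm long (own y), 35 mm high, with a 70 mm wide flat blue strip painted on the bench in front of it. Origin at bench height in the middle of the rail's front face; own x points away from the robot, square to that face, so the strip lies at negative x. Black end posts at y = +-366 mm.
- table: The bare steel bench, top at z = 0; boxes stand on it everywhere, also on the painted strip.
- dropper1: Small black dropper bottle, 28 mm across, 75 mm high, loose, standing between boxes; a bystander, to be left alone. Origin at the centre of its underside.
- dropper2: Small black dropper bottle, 28 mm across, 75 mm high, loose, standing between boxes; a bystander, to be left alone. Origin at the centre of its underside.
- flask: Conical glass flask, 68 mm across, 103 mm high, loose; a bystander, to be left alone. Origin at the centre of its underside.

How it is judged:
By the outcome, as a careful person would: the job done as asked, in the order asked, and still so for the second after the job is handed in, with the robot touching nothing.
It also fails if it takes over 64 s, if anything falls off the work surface, if the arm or the gripper's body presses on something with over 40 N, if the wrist force passes 120 N, or if a joint passes its speed limit or range.

## Robot

A 6-joint arm with a two-finger parallel gripper is mounted at the origin on the work surface. World frame = base frame: x ahead of the robot, y to its left, z up, the work surface at z = 0. Lengths are in m, angles in degrees, forces in N, time in s.
With the tool pointing down it reaches from about 0.4 to 0.825 m from the base axis. Payload 7 kg.
Tool frame: the origin (TCP) lies on the centre line of the jaws, within the pads' length; the fingertips stand 14 mm ahead of it and the grasp point (between the pads) lies 5 mm behind it; z points along the fingers, x is the direction in which the jaws open and shut, and the axes are right-handed (so a half turn about z gives the same grasp; the last joint's range is limited). The gripper opens to 88 mm and grips with 3 to 60 N. Pads are 19 mm wide; open, the fingers measure 130 mm over their backs; the gripper's body (78 mm by 193 mm) begins 47 mm behind the grasp point.
Start: joints at [-52.42, 20.546, 0.682, 0, -70.136, -16.507], TCP at [0.243, -0.63, 0.241] pointing down, gripper open.
Joint ranges: [-176.03, 176.03], [-82.01, 121.73], [-58.28, 71.71], [-173.87, 95.51], [-174.79, -0.11], [-173.66, 173.66]. Speed limits (degrees/s): [136.94, 136.94, 172.46, 180, 180, 180].

## Interface

Orientations are given as [roll, pitch, yaw] about the fixed x, y, z axes, in that order (R = Rz(yaw) Ry(pitch) Rx(roll)).
In Python, from plant import * gives the robot as it stands.
- The arm moves only by the shell command python3 -m handwheel 'ROWS' [OPENING]. ROWS is JSON, a list of rows, each a list of 2 entries, a list of its own where there are three numbers: the shift along the tool's x, y, z each as a share of 0.2 m, from -1 to 1, then the turn, a rotation vector about the tool's x, y, z each as a share of 360 degrees, from -1 to 1. In form: [[[tx, ty, tz], [ax, ay, az]], ...]. A call has 1 to 5 rows; each row is the pose to reach, as a shift and turn from the pose commanded when the call began, along the tool's axes at that moment, turning the shorter way round; what a row does not reach only later rows make up. A row lasts 1/12 s, in which the tool goes at most 41.7 mm and 7.16 degrees, less where a joint would pass 70% of its speed; a pose out of reach is approached as far as the arm can. A call with a number of a shift or a turn outside -1 to 1 is refused whole. A call with a gripper value outside its range is refused whole. OPENING is the closure, from -1 (fully open) to 1 (shut), set as the call begins (- or left out, the last holds). The fingers move at their own pace and stop on an object; the grip force is fixed at half the most. Time passes only in rows, so rows that repeat a pose let the fingers close. It gives the time, the measured TCP pose, the force and the opening at its end, in the units of the state.
- get_obs(): the state, without advancing time (a new reading comes with each control period).
- snapshot(name): name is "scene" or "top"; returns a dict with "color" (480x640x3 uint8, red, green, blue), "z_map" (480x640 float32, m along the optical axis (not along the pixel's ray), 0 where there is no reading), "intrinsics" (3x3 intrinsics, pixels), "rvec" (rotation vector, rad) and "tvec" (3), from world to camera coordinates, as OpenCV has them. Camera axes: x right, y down, z forward; pixel columns grow to the right and rows downward; lengths in m; the calibration is good to about 2 mm. A picture is of the moment at which its call begins.
- close_job(): hands the job in, once; it reports no verdict.
The state is a dict: "clock": time; "joint_pos": joint angles; "qvel": joint speeds; "tau": joint torques, N m; "tool_pos": TCP position; "orientation": TCP orientation; "force": force on the tool from outside, world axes, zero at the start; "moment": the same for the moment, N m; "opening": finger opening in m.
Only numpy, scipy, OpenCV 4.12 (cv2) and the standard library are available. Lean on these libraries where they do the work, as an engineer would, in place of code of your own. Each camera call takes 0.05 s, during which the arm holds its last target. There are 200 camera calls.

## Working session

There is one attempt and no reset: what is moved stays moved. The work goes in short steps, Python scripts to look and compute and a shell command to move; the robot and the scene stay as the last step left them, time stands still between calls to the robot, and variables do not carry over. Pictures are saved under pics/ and viewed, about 8 in all and at most 12, crops included, and the job is handed in when it is done.

```bash
ls; mkdir -p pics; python3 - <<'E'
from plant import *
import cv2,numpy as np
o=get_obs();print({k:np.round(v,3).tolist() for k,v in o.items()})
for n in("top","scene"):
    s=snapshot(n);cv2.imwrite(f"pics/{n}0.png",s["color"][:,:,::-1]);np.savez(f"{n}0.npz",**s)
    print(s["intrinsics"],s["rvec"],s["tvec"])
E
```

```text
pics
{'clock': 0.0, 'joint_pos': [-52.419, 20.593, 0.635, -0.021, -70.136, -16.507], 'qvel': [0.025, -0.063, 0.004, 0.072, 0.014, 0.031], 'tau': [0.0, -58.272, 29.306, 6.998, 0.007, -0.0], 'tool_pos': [0.243, -0.629, 0.24], 'orientation': [-179.992, -0.096, 111.066], 'force': [-1.23, -0.342, -0.479], 'moment': [0.033, 0.029, -0.04], 'opening': 0.087}
[[535.71929431   0.         325.67280513]
 [  0.         535.71929431 240.30042871]
 [  0.           0.           1.        ]] [ 2.2266726  -2.16144118  0.10340503] [0.07657213 0.5898301  1.13795408]
[[505.97368149   0.         325.30797166]
 [  0.         505.97368149 237.05958272]
 [  0.           0.           1.        ]] [ 2.04782915  0.90456743 -0.4260543 ] [-0.48856516 -0.18597327  1.21782791]
```

View pics/top0.png

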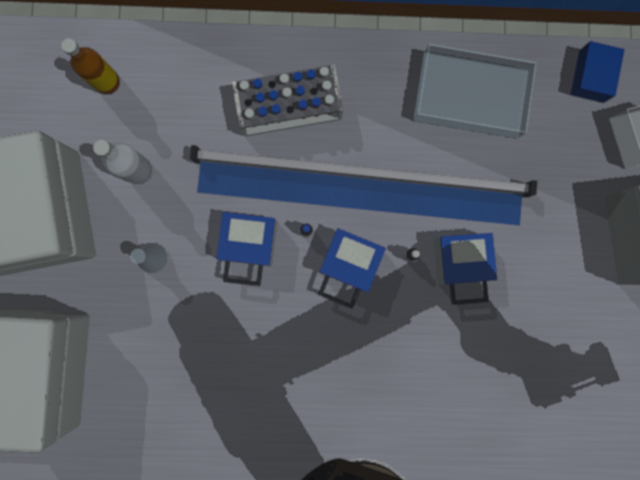

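View pics/scene0.png

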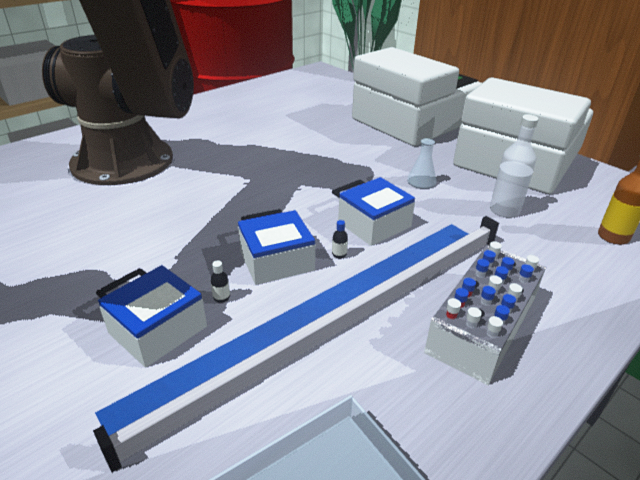

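The top view shows three boxes with lids at about (246,240), (352,260) and (468,258), and handles towards the robot. The rail runs from (195,153) to (530,188), the droppers are at (306,229) and (413,254), and the flask is at (150,257). Next I'll measure from the depth map.

```bash
cat > h.py <<'E'
import numpy as np,cv2
def cloud(s):
    K=s["intrinsics"];R=cv2.Rodrigues(s["rvec"])[0];t=np.ravel(s["tvec"]);z=s["z_map"]
    v,u=np.mgrid[:480,:640]
    P=np.stack([(u-K[0,2])/K[0,0]*z,(v-K[1,2])/K[1,1]*z,z],-1)
    return (P-t)@R
def rect(p):  # centre, size, yaw of long-ish box axis closest to +x
    (c,sz,a)=cv2.minAreaRect((p[:,:2]*1000).astype(np.float32))
    a=(a+45)%90-45
    return np.round(c,1),np.round(sz,1),round(a,2)
def measure(s):
    W=cloud(s);col=s["color"].astype(int);z=W[...,2];ok=s["z_map"]>0
    reg=ok&(W[...,0]>.3)&(W[...,0]<.9)&(abs(W[...,1])<.45)
    lid=(reg&(abs(z-.07)<.012)).astype(np.uint8)
    lid=cv2.morphologyEx(lid,cv2.MORPH_OPEN,np.ones((5,5)))
    n,l,st,_=cv2.connectedComponentsWithStats(lid)
    for i in range(1,n):
        if st[i,4]<500: continue
        p=W[l==i];print("lid",rect(p),"z",np.median(p[:,2]).round(4),"px",st[i,:4])
    rail=reg&(abs(z-.035)<.008)&(col.min(2)>90)&(W[...,0]>.6)
    p=W[rail];
    n,l,st,_=cv2.connectedComponentsWithStats(rail.astype(np.uint8));i=1+st[1:,4].argmax()
    p=W[l==i];vx,vy,x0,y0=cv2.fitLine(p[:,:2].astype(np.float32),cv2.DIST_HUBER,0,.01,.01).ravel()
    print("rail line",x0,y0,"dirdeg",np.degrees(np.arctan2(vx,vy)),"rect",rect(p),np.median(p[:,2]))
    return W
E
python3 - <<'E'
from h import *
s=dict(np.load("top0.npz"));W=measure(s);z=W[...,2]
for nm,(u,v) in dict(d1=(306,229),d2=(413,254),fl=(137,257),bar1=(244,281),bar2=(338,298),bar3=(469,297)).items():
    print(nm,W[v-1:v+2,u,:].round(3).tolist())
c=s["color"][200:320,190:510,::-1]
c=cv2.convertScaleAbs(c,alpha=1.8,beta=20)
cv2.imwrite("pics/crop1.png",cv2.resize(c,None,fx=2.5,fy=2.5,interpolation=cv2.INTER_CUBIC))
E
```

```text
lid (array([877.6, 183.6]), array([ 85. , 220.8]), 11.46) z 0.0701 px [234  89 109  39]
lid (array([582.7, 261.2]), array([110.5, 100.1]), -4.79) z 0.0699 px [217 212  58  53]
lid (array([545.2,  39. ]), array([110.4,  99.9]), -20.69) z 0.0699 px [320 229  65  62]
lid (array([ 555.7, -202.3]), array([ 99.9, 112.1]), 6.11) z 0.0698 px [440 233  57  51]
rail line 0.7392649 0.021145979 dirdeg 4.0407166 rect (array([739.5,  20. ]), array([712. ,  18.8]), -4.04) 0.03491932229494798
d1 [[0.607, 0.136, 0.076], [0.605, 0.136, 0.076], [0.603, 0.136, 0.078]]
d2 [[0.563, -0.086, 0.074], [0.56, -0.085, 0.079], [0.558, -0.086, 0.073]]
fl [[0.539, 0.47, 0.102], [0.536, 0.47, 0.104], [0.535, 0.471, 0.098]]
bar1 [[0.497, 0.263, 0.05], [0.495, 0.263, 0.052], [0.493, 0.263, 0.049]]
bar2 [[0.465, 0.063, -0.003], [0.463, 0.063, -0.003], [0.463, 0.065, 0.051]]
bar3 [[0.476, -0.225, -0.002], [0.474, -0.225, 0.001], [0.471, -0.226, -0.003]]
```

View pics/crop1.png

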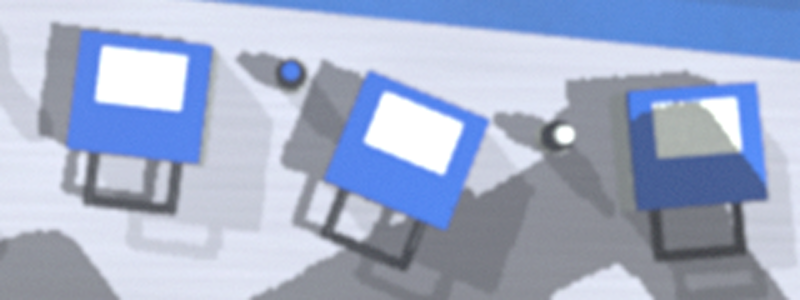

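The lids measure 110×100 mm at z = 0.070 and the rail top is at 0.035, so the measurements fit the given sizes. I'll write a helper that converts a target into move units, then start with the right-hand box.

```bash
cat > to.py <<'E'
import sys,numpy as np
from scipy.spatial.transform import Rotation as R
from plant import get_obs
# usage: to.py x y z yaw [x y z yaw ...] : share of shift/turn from measured pose (then successive poses, each from the same start)
o=get_obs();p=np.array(o["tool_pos"]);Q=R.from_euler("xyz",o["orientation"],degrees=True)
a=np.array(sys.argv[1:],float).reshape(-1,4)
print("t",round(o["clock"],2),"pos",p.round(4),"rpy",np.round(o["orientation"],2),"F",np.round(o["force"],2),"open",round(o["opening"],4))
for r in a:
    T=R.from_euler("xyz",[180,0,r[3]],degrees=True)
    print((Q.inv().apply(r[:3]-p)/.2).round(3).tolist(),((Q.inv()*T).as_rotvec(degrees=True)/360).round(4).tolist())
E
python3 to.py .356 -.42 .2 147  .4662 -.2119 .12 186.1; python3 -m handwheel '[[[0,0,0.02],[0,0,0]]]' 0.4
```

```text
t 0.1 pos [ 0.2426 -0.6295  0.2397] rpy [-1.7999e+02 -8.0000e-02  1.1107e+02] F [-0.85  0.67  0.88] open 0.0874
[0.773, 0.906, 0.2] [0.0001, -0.0002, -0.0998]
[1.546, 1.794, 0.601] [0.0001, -0.0002, -0.2084]
clock: 0.18
tool_pos: [0.2428, -0.63, 0.2367]
orientation: [180.0, 0.0, 111.1]
force: [0.7, -0.9, -0.0]
opening: 0.0844
```

```bash
python3 -m handwheel '[[[0.77,0.9,0.2],[0,0,-0.0998]],[[0.77,0.9,0.2],[0,0,-0.0998]],[[0.77,0.9,0.2],[0,0,-0.0998]],[[0.77,0.9,0.2],[0,0,-0.0998]],[[0.77,0.9,0.2],[0,0,-0.0998]]]' 0.4; python3 to.py .4662 -.2119 .12 186.1
```

```text
clock: 0.6
tool_pos: [0.3405, -0.4473, 0.2011]
orientation: [180.0, -0.0, 147.2]
force: [0.9, -0.8, -0.3]
opening: 0.0532
t 0.6 pos [ 0.3405 -0.4473  0.2011] rpy [ 1.7999e+02 -2.0000e-02  1.4720e+02] F [ 0.86 -0.76 -0.35] open 0.0532
[0.109, 1.33, 0.406] [0.0, -0.0, -0.1081]
```

```bash
python3 -m handwheel '[[[0.07,0.9,0.2],[0,0,-0.1]],[[0.07,0.9,0.2],[0,0,-0.1]],[[0.07,0.9,0.2],[0,0,-0.1]],[[0.07,0.9,0.2],[0,0,-0.1]],[[0.07,0.9,0.2],[0,0,-0.1]]]' 0.4;  python3 -m handwheel '[[[0,0,0],[0,0,0]]]';python3 to.py .4662 -.2119 .12 186.1
```

```text
clock: 1.02
tool_pos: [0.4278, -0.2873, 0.1607]
orientation: [180.0, -0.0, -176.9]
force: [-0.1, -0.5, -0.0]
opening: 0.0273
clock: 1.1
tool_pos: [0.4279, -0.2876, 0.1608]
orientation: [180.0, -0.1, -176.7]
force: [0.5, 0.6, -0.9]
opening: 0.0267
t 1.1 pos [ 0.4279 -0.2876  0.1608] rpy [ 1.7995e+02 -5.0000e-02 -1.7667e+02] F [ 0.51  0.56 -0.91] open 0.0267
[-0.213, 0.366, 0.204] [0.0001, -0.0001, -0.0077]
```

```bash
cat > feel.py <<'E'
import sys,numpy as np
from plant import *
n=int(sys.argv[1]);F=[];M=[];T=[]
for i in range(n):
    snapshot("top");o=get_obs();F.append(o["force"]);M.append(o["moment"]);T.append(o["tau"])
print("t",round(o["clock"],2),"F",np.mean(F,0).round(2),"sd",np.std(F,0).round(2),"M",np.mean(M,0).round(3),"tau",np.mean(T,0).round(3),"pos",np.round(o["tool_pos"],4),"open",round(o["opening"],4))
E
python3 -m handwheel '[[[-0.107,0.183,0.1],[0,0,-0.0077]],[[-0.213,0.366,0.204],[0,0,-0.0077]],[[-0.213,0.366,0.204],[0,0,-0.0077]],[[-0.213,0.366,0.204],[0,0,-0.0077]]]'; python3 feel.py 12
python3 to.py .4662 -.2119 .04 186.1
python3 - <<'E'
from plant import *
import cv2
s=snapshot("scene");c=s["color"][130:390,60:360,::-1];cv2.imwrite("pics/s1.png",cv2.resize(c,None,fx=2,fy=2))
E
```

```text
clock: 1.43
tool_pos: [0.4659, -0.2139, 0.1194]
orientation: [180.0, -0.2, -174.5]
force: [0.0, -0.9, -0.1]
opening: 0.0265
t 2.03 F [-0.09 -0.25 -0.01] sd [0.43 0.33 0.54] M [-0.008  0.114 -0.002] tau [ 3.2800e-01 -4.0446e+01  2.3600e+01  5.6040e+00  7.2000e-02 -3.1000e-02] pos [ 0.466  -0.2159  0.1213] open 0.0265
t 2.03 pos [ 0.466  -0.2159  0.1213] rpy [-1.8000e+02  2.0000e-02 -1.7457e+02] F [-0.63 -0.47 -0.11] open 0.0265
[-0.003, 0.02, 0.406] [-0.0, 0.0001, -0.0019]
```

View pics/s1.png

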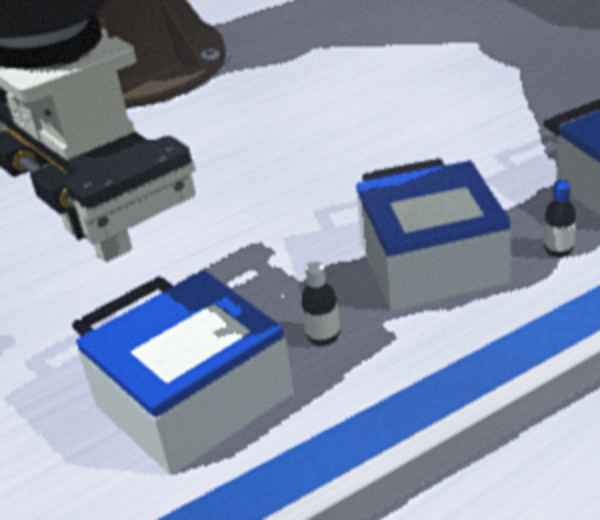

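The gripper stands above the right-hand box's handle: fingers at about crop (112,245), bar at about (125,303). Aligned, so I'll descend.

```bash
python3 -m handwheel '[[[0,0.01,0.1],[0,0,-0.002]],[[0,0.02,0.2],[0,0,-0.002]],[[0,0.02,0.3],[0,0,-0.002]],[[0,0.02,0.37],[0,0,-0.002]],[[0,0.02,0.406],[0,0,-0.002]]]'; python3 feel.py 3; python3 to.py .4662 -.2119 .04 186.1;
```

```text
clock: 2.5
tool_pos: [0.4646, -0.2114, 0.0381]
orientation: [180.0, -0.1, -173.8]
force: [-0.9, 0.2, -0.6]
opening: 0.0263
t 2.65 F [-0.45 -0.01 -0.81] sd [0.52 0.46 0.66] M [0.029 0.145 0.008] tau [ 9.4000e-02 -4.5418e+01  1.9188e+01  4.6100e+00  2.2600e-01  1.0000e-03] pos [ 0.4656 -0.2117  0.0398] open 0.0263
t 2.65 pos [ 0.4656 -0.2117  0.0398] rpy [-1.8000e+02 -6.0000e-02 -1.7381e+02] F [-0.24 -0.62 -0.17] open 0.0263
[-0.003, -0.001, -0.001] [-0.0, -0.0002, 0.0003]
```

Close, then lift 8 mm and feel.

```bash
python3 -m handwheel '[[[0,0,0],[0,0,0]],[[0,0,0],[0,0,0]],[[0,0,0],[0,0,0]],[[0,0,0],[0,0,0]],[[0,0,0],[0,0,0]]]' 1; python3 feel.py 5; python3 -m handwheel '[[[0,0,-0.01],[0,0,0]],[[0,0,-0.02],[0,0,0]],[[0,0,-0.03],[0,0,0]],[[0,0,-0.04],[0,0,0]],[[0,0,-0.04],[0,0,0]]]';python3 feel.py 14
```

```text
clock: 3.07
tool_pos: [0.466, -0.2117, 0.0406]
orientation: [-180.0, 0.1, -173.8]
force: [-0.7, 0.2, 4.4]
opening: 0.009
t 3.32 F [-1.71 -0.43  4.37] sd [0.56 0.6  0.66] M [-0.08   0.662 -0.026] tau [ 4.7600e-01 -4.3241e+01  1.9049e+01  4.2100e+00  5.9200e-01  2.0000e-02] pos [ 0.4656 -0.2117  0.0401] open 0.0089
clock: 3.73
tool_pos: [0.4657, -0.2115, 0.0482]
orientation: [180.0, 0.0, -173.8]
force: [-0.8, -1.4, -1.3]
opening: 0.0089
t 4.43 F [ 0.57  0.17 -1.  ] sd [0.49 0.67 0.31] M [0.035 0.047 0.003] tau [-9.0000e-02 -4.5150e+01  1.9871e+01  4.8050e+00 -2.0000e-02 -5.0000e-03] pos [ 0.4656 -0.2116  0.0478] open 0.0089
```

```bash
cat > tilt.py <<'E'
import sys
from h import *
from plant import *
# lid plane from scene depth within 80 mm of given centre
x,y=float(sys.argv[1]),float(sys.argv[2]);s=snapshot("scene");W=cloud(s)
c=s["color"].astype(int);m=(s["z_map"]>0)&(np.hypot(W[...,0]-x,W[...,1]-y)<.05)&(abs(W[...,2]-.077)<.012)
p=W[m];A=np.c_[p[:,0]-x,p[:,1]-y,np.ones(len(p))];k=np.linalg.lstsq(A,p[:,2],rcond=None)[0]
print(len(p),"slope deg x,y",np.degrees(np.arctan(k[:2])).round(2),"z centre",k[2].round(4))
E
python3 tilt.py .5557 -.2023;python3 tilt.py .5452 .039
```

```text
2366 slope deg x,y [-2.51 -0.33] z centre 0.0718
1486 slope deg x,y [ 0.28 -0.35] z centre 0.0689
```

The right-hand box is lifted about 3° and carries about 1.0 N, so it is empty. I'll set it back and go to the middle box.

```bash
python3 -m handwheel '[[[0,0,0.01],[0,0,0]],[[0,0,0.02],[0,0,0]],[[0,0,0.03],[0,0,0]],[[0,0,0.038],[0,0,0]],[[0,0,0.038],[0,0,0]]]'; python3 -m handwheel '[[[0,0,0],[0,0,0]],[[0,0,0],[0,0,0]],[[0,0,0],[0,0,0]],[[0,0,0],[0,0,0]],[[0,0,0],[0,0,0]]]' 0.4;  python3 -m handwheel '[[[0,0,-0.1],[0,0,0]],[[0,0,-0.2],[0,0,0]],[[0,0,-0.35],[0,0,0]],[[0,0,-0.5],[0,0,0]],[[0,0,-0.5],[0,0,0]]]'; python3 feel.py 1;python3 to.py .4610 .0708 .12 159.3
```

```text
clock: 4.95
tool_pos: [0.4654, -0.2117, 0.0401]
orientation: [-180.0, -0.0, -173.8]
force: [-0.9, 0.1, 5.2]
opening: 0.0091
clock: 5.37
tool_pos: [0.4658, -0.2116, 0.0403]
orientation: [-180.0, 0.0, -173.8]
force: [-0.1, 0.7, 1.1]
opening: 0.0257
clock: 5.78
tool_pos: [0.469, -0.2123, 0.146]
orientation: [-179.8, 0.5, -173.7]
force: [0.8, 0.6, -0.3]
opening: 0.0263
t 5.83 F [-0.51 -0.64 -0.77] sd [0. 0. 0.] M [ 0.051  0.135 -0.016] tau [-3.6000e-02 -4.1108e+01  2.5951e+01  6.2670e+00 -4.9200e-01 -1.0000e-03] pos [ 0.4678 -0.2119  0.1435] open 0.0259
t 5.83 pos [ 0.4678 -0.2119  0.1435] rpy [-179.91    0.37 -173.79] F [-0.51 -0.64 -0.77] open 0.0259
[-0.118, 1.409, 0.116] [-0.0, 0.0011, 0.0748]
```

```bash
python3 -m handwheel '[[[-0.1,0.9,0.05],[0,0,0.05]],[[-0.1,0.9,0.05],[0,0,0.05]],[[-0.1,0.9,0.05],[0,0,0.05]],[[-0.1,0.9,0.05],[0,0,0.05]],[[-0.1,0.9,0.05],[0,0,0.05]]]'; python3 -m handwheel '[[[0,0,0],[0,0,0]]]';python3 to.py .4610 .0708 .12 159.3
```

```text
clock: 6.25
tool_pos: [0.4655, -0.0283, 0.1296]
orientation: [180.0, -0.0, 168.1]
force: [0.8, 0.2, -0.1]
opening: 0.0266
clock: 6.33
tool_pos: [0.466, -0.0267, 0.1296]
orientation: [180.0, -0.0, 168.4]
force: [-0.5, 0.5, 0.6]
opening: 0.0262
t 6.33 pos [ 0.466  -0.0267  0.1296] rpy [ 1.7998e+02 -1.0000e-02  1.6838e+02] F [-0.48  0.45  0.62] open 0.0262
[0.123, 0.473, 0.048] [0.0001, -0.0, 0.0252]
```

```bash
python3 -m handwheel '[[[0.06,0.23,0.03],[0,0,0.0125]],[[0.123,0.473,0.048],[0,0,0.0252]],[[0.123,0.473,0.048],[0,0,0.0252]],[[0.123,0.473,0.048],[0,0,0.0252]],[[0.123,0.473,0.048],[0,0,0.0252]]]'; python3 feel.py 10;python3 to.py .4610 .0708 .04 159.3
```

```text
clock: 6.75
tool_pos: [0.461, 0.0676, 0.12]
orientation: [-179.9, -0.1, 159.2]
force: [0.4, 0.1, -0.2]
opening: 0.0264
t 7.25 F [-0.1  -0.17  0.2 ] sd [0.17 0.32 0.49] M [ 0.028  0.075 -0.013] tau [ 2.5800e-01 -3.4039e+01  2.3130e+01  5.5210e+00 -3.2000e-02 -1.0000e-03] pos [0.4615 0.0668 0.1207] open 0.0263
t 7.25 pos [0.4615 0.0668 0.1207] rpy [179.99   0.   159.07] F [-0.14 -0.48  0.54] open 0.0263
[0.01, 0.018, 0.404] [0.0, 0.0, -0.0006]
```

```bash
python3 - <<'E'
from h import *
from plant import *
s=snapshot("top");measure(s);cv2.imwrite("pics/t2.png",s["color"][120:340,150:550,::-1].repeat(2,0).repeat(2,1))
E
```

```text
lid (array([871.7, 181.8]), array([ 71.6, 219.4]), 11.73) z 0.07 px [239  90 104  38]
lid (array([582.7, 261.4]), array([110.5, 100.1]), -5.02) z 0.0699 px [217 212  58  54]
lid (array([545.7,  38.9]), array([110.1, 100.6]), -20.63) z 0.0698 px [320 229  65  46]
lid (array([ 556.4, -202.4]), array([ 99.8, 111.2]), 5.93) z 0.0697 px [440 233  57  51]
rail line 0.7390784 0.02058795 dirdeg 4.043524 rect (array([739.5,  19.9]), array([712.4,  19.5]), -4.02) 0.03469912426615912
```

Box 3 is back in place to within 1 mm. Now descend on the middle box, grip, lift and feel.

```bash
python3 -m handwheel '[[[0.01,0.018,0.1],[0,0,0]],[[0.01,0.018,0.2],[0,0,0]],[[0.01,0.018,0.3],[0,0,0]],[[0.01,0.018,0.37],[0,0,0]],[[0.01,0.018,0.404],[0,0,0]]]'; python3 -m handwheel '[[[0,0,0],[0,0,0]],[[0,0,0],[0,0,0]],[[0,0,0],[0,0,0]]]' ; python3 to.py .4610 .0708 .04 159.3; python3 -m handwheel '[[[0,0,0],[0,0,0]],[[0,0,0],[0,0,0]],[[0,0,0],[0,0,0]],[[0,0,0],[0,0,0]],[[0,0,0],[0,0,0]]]' 1; python3 feel.py 3; python3 -m handwheel '[[[0,0,-0.01],[0,0,0]],[[0,0,-0.02],[0,0,0]],[[0,0,-0.03],[0,0,0]],[[0,0,-0.04],[0,0,0]],[[0,0,-0.04],[0,0,0]]]';python3 feel.py 14;python3 tilt.py .5452 .039
```

```text
clock: 7.72
tool_pos: [0.46, 0.0707, 0.0382]
orientation: [-179.9, -0.1, 159.1]
force: [-0.3, -0.2, -0.1]
opening: 0.0262
clock: 7.97
tool_pos: [0.4615, 0.0715, 0.0407]
orientation: [179.9, 0.1, 159.1]
force: [-0.0, -0.4, -0.4]
opening: 0.0259
t 7.97 pos [0.4615 0.0715 0.0407] rpy [1.7995e+02 5.0000e-02 1.5912e+02] F [-0.01 -0.43 -0.38] open 0.0259
[0.001, -0.004, 0.003] [0.0001, 0.0001, -0.0005]
clock: 8.38
tool_pos: [0.4611, 0.0714, 0.0404]
orientation: [180.0, 0.0, 159.1]
force: [-1.0, 0.7, 6.5]
opening: 0.0088
t 8.53 F [-2.09  0.5   6.45] sd [0.27 0.43 0.9 ] M [ 0.35   0.832 -0.   ] tau [ -0.53  -36.771  17.349   4.191   0.396  -0.   ] pos [0.4611 0.0714 0.0404] open 0.0086
clock: 8.95
tool_pos: [0.4608, 0.0712, 0.0481]
orientation: [180.0, -0.0, 159.1]
force: [0.7, -0.4, -4.2]
opening: 0.0089
t 9.65 F [ 0.5  -0.07 -3.63] sd [0.49 0.51 0.56] M [ 0.024 -0.054  0.025] tau [ 8.0000e-03 -4.0160e+01  1.9425e+01  4.7620e+00 -1.6500e-01 -1.7000e-02] pos [0.4607 0.0712 0.0478] open 0.0089
1494 slope deg x,y [-2.46  0.88] z centre 0.0715
```

The middle box carries about 3.6 N, so it is full. I'll set it down and feel the left box before any sliding.

```bash
python3 -m handwheel '[[[0,0,0.01],[0,0,0]],[[0,0,0.02],[0,0,0]],[[0,0,0.03],[0,0,0]],[[0,0,0.036],[0,0,0]],[[0,0,0.036],[0,0,0]]]'; python3 feel.py 2;  python3 -m handwheel '[[[0,0,0],[0,0,0]],[[0,0,0],[0,0,0]],[[0,0,0],[0,0,0]],[[0,0,0],[0,0,0]],[[0,0,0],[0,0,0]]]' 0.4;  python3 -m handwheel '[[[0,0,-0.1],[0,0,0]],[[0,0,-0.2],[0,0,0]],[[0,0,-0.35],[0,0,0]],[[0,0,-0.45],[0,0,0]],[[0,0,-0.45],[0,0,0]]]'; python3 feel.py 1;python3 to.py .493 .2690 .12 175.1
```

```text
clock: 10.12
tool_pos: [0.4606, 0.0711, 0.0405]
orientation: [-180.0, -0.0, 159.1]
force: [-1.4, 0.5, -1.3]
opening: 0.0088
t 10.22 F [-2.2   0.63 -2.35] sd [0.11 0.75 0.18] M [ 0.257  0.812 -0.038] tau [-3.9000e-01 -4.0455e+01  1.9826e+01  5.1740e+00  4.0900e-01  7.0000e-03] pos [0.4607 0.0711 0.0405] open 0.0089
clock: 10.63
tool_pos: [0.4612, 0.0714, 0.0409]
orientation: [180.0, 0.0, 159.1]
force: [0.2, -0.9, -1.1]
opening: 0.026
clock: 11.05
tool_pos: [0.4633, 0.0723, 0.1349]
orientation: [179.7, 0.3, 159.2]
force: [0.6, 1.2, 0.5]
opening: 0.0266
t 11.1 F [-0.71  0.98 -1.34] sd [0. 0. 0.] M [ 0.098  0.151 -0.026] tau [-2.0000e-03 -3.4976e+01  2.4849e+01  6.0000e+00 -4.7200e-01  1.0000e-03] pos [0.4623 0.072  0.133 ] open 0.0259
t 11.1 pos [0.4623 0.072  0.133 ] rpy [179.77   0.2  159.13] F [-0.71  0.98 -1.34] open 0.0259
[0.208, 0.975, 0.068] [0.0006, 0.0006, -0.0444]
```

```bash
python3 -m handwheel '[[[0.1,0.5,0.03],[0,0,-0.022]],[[0.208,0.97,0.05],[0,0,-0.0444]],[[0.208,0.97,0.05],[0,0,-0.0444]],[[0.208,0.97,0.05],[0,0,-0.0444]],[[0.208,0.97,0.05],[0,0,-0.0444]]]';python3 -m handwheel '[[[0,0,0],[0,0,0]],[[0,0,0],[0,0,0]]]';  python3 feel.py 8;python3 to.py .493 .2690 .04 175.1
```

```text
clock: 11.52
tool_pos: [0.4911, 0.2699, 0.1196]
orientation: [-180.0, -0.0, 175.2]
force: [0.3, -0.3, 1.2]
opening: 0.0259
clock: 11.68
tool_pos: [0.4907, 0.2686, 0.119]
orientation: [-179.9, -0.1, 175.2]
force: [-0.0, -0.7, -0.1]
opening: 0.0263
t 12.08 F [ 0.35  0.32 -0.3 ] sd [0.41 0.54 0.49] M [0.01  0.097 0.017] tau [ 3.9900e-01 -4.6267e+01  2.4301e+01  5.7800e+00 -1.5000e-02 -6.0000e-03] pos [0.4913 0.2666 0.121 ] open 0.0261
t 12.08 pos [0.4913 0.2666 0.121 ] rpy [1.7998e+02 2.0000e-02 1.7504e+02] F [ 0.92 -0.01 -0.3 ] open 0.0261
[-0.008, 0.012, 0.405] [0.0001, 0.0, -0.0002]
```

```bash
python3 -m handwheel '[[[-0.008,0.012,0.1],[0,0,0]],[[-0.008,0.012,0.2],[0,0,0]],[[-0.008,0.012,0.3],[0,0,0]],[[-0.008,0.012,0.37],[0,0,0]],[[-0.008,0.012,0.4],[0,0,0]]]'; python3 -m handwheel '[[[0,0,0],[0,0,0]],[[0,0,0],[0,0,0]],[[0,0,0],[0,0,0]]]' ; python3 to.py .493 .2690 .04 175.1; python3 -m handwheel '[[[0,0,0],[0,0,0]],[[0,0,0],[0,0,0]],[[0,0,0],[0,0,0]],[[0,0,0],[0,0,0]],[[0,0,0],[0,0,0]]]' 1; python3 feel.py 3; python3 -m handwheel '[[[0,0,-0.01],[0,0,0]],[[0,0,-0.02],[0,0,0]],[[0,0,-0.03],[0,0,0]],[[0,0,-0.04],[0,0,0]],[[0,0,-0.04],[0,0,0]]]';python3 feel.py 14;python3 tilt.py .5827 .2612
```

```text
clock: 12.5
tool_pos: [0.4922, 0.2684, 0.0389]
orientation: [-179.9, -0.1, 175.0]
force: [0.6, -0.1, -0.1]
opening: 0.0263
clock: 12.75
tool_pos: [0.4936, 0.27, 0.0417]
orientation: [179.9, 0.1, 175.1]
force: [1.1, -0.1, 0.9]
opening: 0.0261
t 12.75 pos [0.4936 0.27   0.0417] rpy [1.7993e+02 7.0000e-02 1.7510e+02] F [ 1.13 -0.06  0.93] open 0.0261
[0.002, -0.005, 0.009] [0.0002, 0.0002, 0.0]
clock: 13.17
tool_pos: [0.4931, 0.2698, 0.0412]
orientation: [180.0, 0.0, 175.1]
force: [-1.4, -0.5, 3.6]
opening: 0.009
t 13.32 F [-2.4   0.61  5.25] sd [0.23 0.23 0.53] M [ 0.194  0.878 -0.039] tau [-8.0400e-01 -4.8753e+01  1.9578e+01  4.8540e+00  3.5500e-01  1.0000e-02] pos [0.493  0.2698 0.0411] open 0.0091
clock: 13.73
tool_pos: [0.493, 0.2695, 0.049]
orientation: [180.0, 0.0, 175.1]
force: [0.1, -0.1, 0.1]
opening: 0.0089
t 14.43 F [-0.57 -0.12 -0.77] sd [0.8  0.52 0.43] M [0.059 0.257 0.002] tau [-1.5600e-01 -5.1293e+01  2.1140e+01  5.1930e+00  3.7000e-02  5.0000e-03] pos [0.4929 0.2695 0.0486] open 0.0088
1059 slope deg x,y [-2.64  0.18] z centre 0.0713
```

The left box carries about 0.8 N when tilted, so it is empty. I'll set it back and return to the middle box.

```bash
python3 -m handwheel '[[[0,0,0.01],[0,0,0]],[[0,0,0.02],[0,0,0]],[[0,0,0.03],[0,0,0]],[[0,0,0.038],[0,0,0]],[[0,0,0.038],[0,0,0]]]'; python3 feel.py 2;  python3 -m handwheel '[[[0,0,0],[0,0,0]],[[0,0,0],[0,0,0]],[[0,0,0],[0,0,0]],[[0,0,0],[0,0,0]],[[0,0,0],[0,0,0]]]' 0.4;  python3 -m handwheel '[[[0,0,-0.1],[0,0,0]],[[0,0,-0.2],[0,0,0]],[[0,0,-0.35],[0,0,0]],[[0,0,-0.45],[0,0,0]],[[0,0,-0.45],[0,0,0]]]'; python3 feel.py 1;python3 to.py .4612 .0711 .12 159.2
```

```text
clock: 14.9
tool_pos: [0.4931, 0.2696, 0.041]
orientation: [-180.0, 0.0, 175.1]
force: [0.2, -2.0, 2.1]
opening: 0.0091
t 15.0 F [ 0.43 -1.3   2.01] sd [0.36 0.54 0.71] M [-0.328 -0.166 -0.024] tau [ 8.0900e-01 -5.0111e+01  1.9885e+01  4.3530e+00  9.0000e-02  3.0000e-02] pos [0.4933 0.2697 0.0413] open 0.0091
clock: 15.42
tool_pos: [0.4929, 0.2695, 0.0411]
orientation: [-180.0, -0.0, 175.1]
force: [0.1, 0.5, 0.4]
opening: 0.026
clock: 15.83
tool_pos: [0.495, 0.2713, 0.1357]
orientation: [179.7, 0.3, 175.1]
force: [0.4, 0.2, 0.1]
opening: 0.0258
t 15.88 F [ 0.42  0.22 -0.73] sd [0. 0. 0.] M [0.024 0.134 0.021] tau [-1.9000e-02 -4.8162e+01  2.5828e+01  6.2430e+00 -4.1200e-01  1.0000e-03] pos [0.494  0.2707 0.1336] open 0.0263
t 15.88 pos [0.494  0.2707 0.1336] rpy [179.78   0.18 175.11] F [ 0.42  0.22 -0.73] open 0.0263
[0.079, -1.009, 0.064] [0.0007, 0.0004, 0.0442]
```

```bash
python3 -m handwheel '[[[0.04,-0.5,0.03],[0,0,0.022]],[[0.079,-1,0.06],[0,0,0.0442]],[[0.079,-1,0.06],[0,0,0.0442]],[[0.079,-1,0.06],[0,0,0.0442]],[[0.079,-1,0.06],[0,0,0.0442]]]';python3 -m handwheel '[[[0.079,0,0],[0,0,0]],[[0,0,0],[0,0,0]],[[0,0,0],[0,0,0]],[[0,0,0],[0,0,0]]]';  python3 feel.py 6; python3 - <<'E'
from h import *
from plant import *
measure(snapshot("top"))
E
python3 to.py .461 .0710 .04 159.3
```

```text
clock: 16.3
tool_pos: [0.4583, 0.0691, 0.118]
orientation: [-179.9, -0.1, 159.2]
force: [0.0, -0.7, -0.0]
opening: 0.0265
clock: 16.63
tool_pos: [0.4601, 0.0713, 0.1185]
orientation: [-180.0, -0.0, 159.1]
force: [-0.2, 0.5, 0.7]
opening: 0.0266
t 16.93 F [ 0.03  0.11 -0.19] sd [0.55 0.15 0.44] M [ 0.047  0.076 -0.014] tau [-2.0300e-01 -3.4143e+01  2.3052e+01  5.5170e+00 -3.3000e-02  6.0000e-03] pos [0.4598 0.072  0.1189] open 0.026
lid (array([877.5, 183.8]), array([ 84.7, 220.5]), 11.77) z 0.07 px [234  89 108  39]
lid (array([583.2, 261. ]), array([110.8, 100. ]), -4.96) z 0.0699 px [217 212  58  53]
lid (array([546.9,  37.9]), array([110.3,  95.8]), -20.08) z 0.0698 px [322 230  63  43]
lid (array([ 556.5, -202.3]), array([ 99.9, 110.7]), 5.87) z 0.0698 px [440 233  57  51]
rail line 0.73908716 0.020645954 dirdeg 4.0433187 rect (array([739.2,  19.9]), array([712.4,  19.6]), -4.08) 0.034747140898019765
t 16.98 pos [0.4599 0.0719 0.1189] rpy [-1.7999e+02 -1.0000e-02  1.5922e+02] F [0.56 0.52 0.29] open 0.0267
[-0.007, -0.002, 0.395] [-0.0, -0.0, -0.0002]
```

The empty boxes are back at their starting spots to within 1 mm. Grip the full one.

```bash
python3 -m handwheel '[[[-0.007,-0.002,0.1],[0,0,0]],[[-0.007,-0.002,0.2],[0,0,0]],[[-0.007,-0.002,0.3],[0,0,0]],[[-0.007,-0.002,0.37],[0,0,0]],[[-0.007,-0.002,0.388],[0,0,0]]]'; python3 -m handwheel '[[[0,0,0],[0,0,0]],[[0,0,0],[0,0,0]],[[0,0,0],[0,0,0]]]' ; python3 feel.py 3; python3 -m handwheel '[[[0,0,0],[0,0,0]],[[0,0,0],[0,0,0]],[[0,0,0],[0,0,0]],[[0,0,0],[0,0,0]],[[0,0,0],[0,0,0]]]' 1; python3 feel.py 3; python3 -m handwheel '[[[0,0,-0.003],[0,0,0]],[[0,0,-0.003],[0,0,0]]]';python3 feel.py 3
python3 - <<'E'
import numpy as np
c=np.array([.5457,.0388])
a=[]
for th in np.linspace(-20.7,-4.04,11)[1:]:
    b=c-.09*np.array([np.cos(np.radians(th)),np.sin(np.radians(th))]);a+=[*b.round(4),.041,round(180+th,2)]
import subprocess;print(subprocess.run(["python3","to.py",*map(str,a)],capture_output=True,text=True).stdout)
E
```

```text
clock: 17.4
tool_pos: [0.4599, 0.0703, 0.0394]
orientation: [-179.8, -0.1, 159.2]
force: [-0.1, -1.0, 0.2]
opening: 0.0262
clock: 17.65
tool_pos: [0.462, 0.0712, 0.0424]
orientation: [179.9, 0.1, 159.2]
force: [0.6, -0.2, -0.2]
opening: 0.0262
t 17.8 F [ 0.27 -0.34 -0.25] sd [0.16 0.46 0.49] M [ 0.034  0.081 -0.003] tau [ 1.7000e-02 -3.8837e+01  1.8301e+01  4.3790e+00 -4.9000e-02 -0.0000e+00] pos [0.4618 0.0711 0.0423] open 0.0263
clock: 18.22
tool_pos: [0.4612, 0.0708, 0.0416]
orientation: [-180.0, -0.0, 159.2]
force: [-2.5, 0.6, 2.8]
opening: 0.0089
t 18.37 F [-2.53  0.88  4.38] sd [0.24 0.13 0.2 ] M [ 0.327  0.905 -0.015] tau [ -0.536 -37.707  18.282   4.553   0.51    0.   ] pos [0.4612 0.0708 0.0416] open 0.0088
clock: 18.53
tool_pos: [0.4612, 0.0707, 0.0419]
orientation: [-180.0, -0.0, 159.2]
force: [-0.2, 0.0, -2.3]
opening: 0.0087
t 18.68 F [ 0.45  0.54 -2.99] sd [0.37 0.75 0.48] M [ 0.219  0.005 -0.002] tau [-2.2500e-01 -4.0603e+01  1.8886e+01  4.7290e+00 -2.0000e-01 -2.1000e-02] pos [0.4612 0.0707 0.0418] open 0.009
t 18.68 pos [0.4612 0.0707 0.0418] rpy [-1.7998e+02 -2.0000e-02  1.5918e+02] F [ 0.43 -0.24 -2.51] open 0.009
[-0.002, -0.013, 0.004] [-0.0, -0.0, -0.005]
[-0.003, -0.026, 0.004] [-0.0, -0.0, -0.0096]
[-0.004, -0.039, 0.004] [-0.0, -0.0001, -0.0142]
[-0.005, -0.052, 0.004] [-0.0, -0.0001, -0.0188]
[-0.007, -0.065, 0.004] [-0.0, -0.0001, -0.0235]
[-0.009, -0.078, 0.004] [-0.0, -0.0001, -0.0281]
[-0.011, -0.091, 0.004] [-0.0, -0.0001, -0.0327]
[-0.014, -0.104, 0.004] [-0.0, -0.0001, -0.0374]
[-0.017, -0.116, 0.004] [-0.0, -0.0001, -0.042]
[-0.021, -0.129, 0.004] [-0.0, -0.0001, -0.0466]
```

```bash
python3 -m handwheel '[[[-0.002,-0.013,0.001],[0,0,-0.0046]],[[-0.003,-0.026,0.001],[0,0,-0.0093]],[[-0.004,-0.039,0.001],[0,0,-0.014]],[[-0.005,-0.052,0.001],[0,0,-0.0186]],[[-0.007,-0.065,0.001],[0,0,-0.0233]]]'; python3 feel.py 2
python3 to.py .4559 .0451 .0416 175.96
```

```text
clock: 19.1
tool_pos: [0.4577, 0.0578, 0.0417]
orientation: [-180.0, -0.0, 167.6]
force: [-0.2, -0.4, -1.5]
opening: 0.0086
t 19.2 F [ 0.04 -1.88 -2.05] sd [0.15 0.48 0.37] M [-0.376  0.145 -0.09 ] tau [  0.681 -39.544  19.459   4.588   0.188   0.127] pos [0.4576 0.0576 0.0417] open 0.0085
t 19.2 pos [0.4576 0.0576 0.0417] rpy [-1.7997e+02 -4.0000e-02  1.6757e+02] F [-0.1  -1.4  -2.42] open 0.0085
[-0.005, -0.063, 0.0] [-0.0001, -0.0001, -0.0233]
```

```bash
python3 -m handwheel '[[[-0.001,-0.013,0],[0,0,-0.0046]],[[-0.002,-0.025,0],[0,0,-0.0093]],[[-0.003,-0.038,0],[0,0,-0.014]],[[-0.004,-0.051,0],[0,0,-0.0186]],[[-0.005,-0.063,0],[0,0,-0.0233]]]'; python3 feel.py 2
python3 to.py .4559 .0451 .0416 175.96; python3 - <<'E'
from h import *
from plant import *
measure(snapshot("top"))
E
```

```text
clock: 19.62
tool_pos: [0.456, 0.0453, 0.0417]
orientation: [-180.0, -0.0, 175.9]
force: [0.2, -1.4, -3.4]
opening: 0.009
t 19.72 F [-0.74 -1.38 -2.97] sd [0.   0.52 0.85] M [-0.53   0.15  -0.118] tau [  0.861 -39.366  19.582   4.63    0.265   0.214] pos [0.4559 0.0452 0.0417] open 0.0088
t 19.72 pos [0.4559 0.0452 0.0417] rpy [-1.7998e+02 -4.0000e-02  1.7590e+02] F [-0.75 -0.87 -2.12] open 0.0088
[-0.0, -0.001, 0.0] [-0.0001, -0.0001, -0.0002]
lid (array([876.4, 183.2]), array([ 83.7, 220.5]), 11.13) z 0.07 px [234  89 108  39]
lid (array([583.3, 261. ]), array([110.4, 100. ]), -4.98) z 0.0698 px [217 212  58  53]
lid (array([ 556.5, -202.9]), array([100. , 111.5]), 6.0) z 0.0698 px [440 233  57  51]
lid (array([546.4,  36.4]), array([110.2,  99.2]), -4.99) z 0.0698 px [325 234  57  47]
rail line 0.73911875 0.020698577 dirdeg 4.0431824 rect (array([739.6,  19.9]), array([711.3,  19.8]), -4.05) 0.034758399461973746
```

```bash
python3 -m handwheel '[[[-0.02,0,0],[0,0,0]],[[-0.05,0,0],[0,0,0]],[[-0.08,0,0],[0,0,0]],[[-0.11,0,0],[0,0,0]],[[-0.14,0,0],[0,0,0]]]'; python3 -m handwheel '[[[-0.03,0,0],[0,0,0]],[[-0.06,0,0],[0,0,0]],[[-0.09,0,0],[0,0,0]],[[-0.12,0,0],[0,0,0]],[[-0.15,0,0],[0,0,0]]]'; python3 -m handwheel '[[[-0.03,0,0],[0,0,0]],[[-0.06,0,0],[0,0,0]],[[-0.09,0,0],[0,0,0]],[[-0.12,0,0],[0,0,0]],[[-0.14,0,0],[0,0,0]]]'; python3 feel.py 2
python3 to.py .5819 .0363 .0416 175.96; python3 - <<'E'
from h import *
from plant import *
measure(snapshot("top"))
E
```

```text
clock: 20.18
tool_pos: [0.485, 0.0437, 0.0418]
orientation: [-180.0, -0.0, 176.0]
force: [-1.7, 0.2, -2.9]
opening: 0.009
clock: 20.6
tool_pos: [0.5147, 0.0414, 0.0418]
orientation: [-180.0, -0.0, 176.0]
force: [-1.6, -0.2, -2.1]
opening: 0.0086
clock: 21.02
tool_pos: [0.5429, 0.0396, 0.0419]
orientation: [180.0, 0.0, 176.0]
force: [-2.6, 0.9, -2.8]
opening: 0.009
t 21.12 F [ 1.48 -0.1  -3.09] sd [0.34 0.3  0.52] M [-0.175 -0.34  -0.027] tau [  0.242 -51.016  20.208   4.807  -0.275   0.062] pos [0.5435 0.0397 0.042 ] open 0.0091
t 21.12 pos [0.5435 0.0397 0.042 ] rpy [1.7998e+02 9.0000e-02 1.7596e+02] F [ 1.82  0.2  -3.6 ] open 0.0091
[-0.193, -0.003, 0.002] [0.0001, 0.0002, 0.0]
lid (array([876.5, 183.3]), array([ 84.6, 221.1]), 10.78) z 0.0699 px [234  89 109  39]
lid (array([640.8,  32.1]), array([110.1,  86. ]), -3.88) z 0.0699 px [329 192  56  41]
lid (array([583.2, 261. ]), array([110.4,  99.9]), -4.94) z 0.07 px [217 212  58  52]
lid (array([ 556.5, -202.9]), array([ 99.9, 111.8]), 6.02) z 0.0698 px [440 233  57  51]
rail line 0.73894876 0.020179946 dirdeg 4.049794 rect (array([739.4,  20.2]), array([711.5,  19.8]), -4.13) 0.03469585816498405
```

```bash
python3 -m handwheel '[[[-0.02,0,0.001],[0,0,0]],[[-0.04,0,0.002],[0,0,0]],[[-0.06,0,0.002],[0,0,0]],[[-0.08,0,0.002],[0,0,0]],[[-0.1,0,0.002],[0,0,0]]]'; python3 -m handwheel '[[[-0.02,0,0],[0,0,0]],[[-0.04,0,0],[0,0,0]],[[-0.06,0,0],[0,0,0]],[[-0.075,0,0],[0,0,0]],[[-0.085,0,0],[0,0,0]]]'; python3 feel.py 2; python3 -m handwheel '[[[-0.005,0,0],[0,0,0]],[[-0.01,0,0],[0,0,0]],[[-0.015,0,0],[0,0,0]],[[-0.02,0,0],[0,0,0]]]';  python3 feel.py 2
python3 - <<'E'
from h import *
from plant import *
s=snapshot("top");measure(s)
cv2.imwrite("pics/t3.png",cv2.resize(cv2.convertScaleAbs(s["color"][150:260,290:430,::-1],alpha=1.5,beta=20),None,fx=5,fy=5,interpolation=cv2.INTER_CUBIC))
E
```

```text
clock: 21.58
tool_pos: [0.5623, 0.0381, 0.0416]
orientation: [-180.0, -0.0, 176.0]
force: [-4.2, -0.3, 3.5]
opening: 0.0088
clock: 22.0
tool_pos: [0.5795, 0.0369, 0.0416]
orientation: [180.0, 0.0, 176.0]
force: [-4.9, 0.5, 5.6]
opening: 0.009
t 22.1 F [-2.3  -1.39  2.65] sd [0.63 0.54 0.56] M [-0.32   0.885 -0.013] tau [ 4.2200e-01 -5.2295e+01  2.1529e+01  4.9110e+00  8.8400e-01  1.8000e-02] pos [0.5797 0.0369 0.0416] open 0.0091
clock: 22.43
tool_pos: [0.5826, 0.0366, 0.0416]
orientation: [-180.0, -0.0, 176.0]
force: [-5.4, 0.5, 4.8]
opening: 0.009
t 22.53 F [-3.51  0.43  4.73] sd [0.17 0.07 0.38] M [ 0.023  1.663 -0.023] tau [-1.2300e-01 -5.1962e+01  2.2125e+01  5.3170e+00  1.4380e+00  1.8000e-02] pos [0.5828 0.0367 0.0416] open 0.009
lid (array([860.5, 208.1]), array([ 80.5, 178.2]), 0.55) z 0.07 px [234  88  85  39]
lid (array([691. ,  28.5]), array([110.4,  65.5]), -3.41) z 0.0701 px [332 173  55  31]
lid (array([598.3, 259.6]), array([110.2,  70.3]), -4.4) z 0.0702 px [219 212  56  34]
lid (array([ 556.6, -202.3]), array([ 99.8, 110.7]), 6.05) z 0.0698 px [440 233  57  51]
rail line 0.73895794 0.020489827 dirdeg 4.0509896 rect (array([739.1,  19.7]), array([712. ,  19.5]), -4.03) 0.0347580801908527
```

View pics/t3.png

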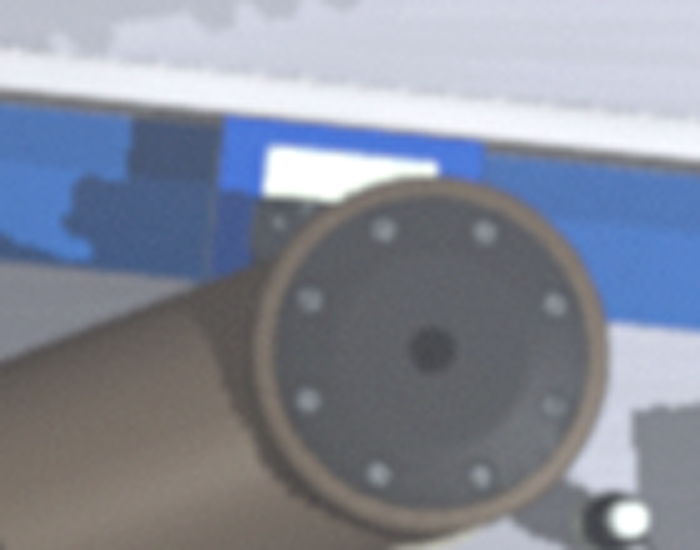

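The box's lid edge is close to the rail in crop 3, about 6 mm short by measurement. I'll creep in while watching the force.

```bash
python3 -m handwheel '[[[-0.005,0,-0.001],[0,0,0]],[[-0.01,0,-0.001],[0,0,0]],[[-0.015,0,-0.001],[0,0,0]],[[-0.02,0,-0.001],[0,0,0]]]';python3 -m handwheel '[[[-0.003,0,0],[0,0,0]],[[-0.006,0,0],[0,0,0]]]';python3 -m handwheel '[[[-0.003,0,0],[0,0,0]]]';python3 -m handwheel '[[[-0.003,0,0],[0,0,0]]]';python3 -m handwheel '[[[0,0,0],[0,0,0]]]'
```

```text
clock: 22.92
tool_pos: [0.5869, 0.0364, 0.0416]
orientation: [-180.0, -0.0, 176.0]
force: [-4.7, 0.2, 3.5]
opening: 0.0088
clock: 23.08
tool_pos: [0.5882, 0.0363, 0.0416]
orientation: [-180.0, -0.0, 176.0]
force: [-5.0, 0.5, 4.4]
opening: 0.0092
clock: 23.17
tool_pos: [0.5887, 0.0362, 0.0416]
orientation: [-180.0, -0.0, 176.0]
force: [-4.3, -0.4, 3.4]
opening: 0.0088
clock: 23.25
tool_pos: [0.5894, 0.0362, 0.0416]
orientation: [-180.0, -0.0, 176.0]
force: [-3.3, -0.5, 3.0]
opening: 0.009
clock: 23.33
tool_pos: [0.5894, 0.0362, 0.0416]
orientation: [-180.0, 0.0, 176.0]
force: [-3.8, 0.2, 2.2]
opening: 0.009
```

```bash
python3 -m handwheel '[[[-0.003,0,0],[0,0,0]]]';python3 -m handwheel '[[[-0.003,0,0],[0,0,0]]]';python3 -m handwheel '[[[-0.003,0,0],[0,0,0]]]';python3 -m handwheel '[[[-0.002,0,0],[0,0,0]]]'
```

```text
clock: 23.42
tool_pos: [0.5898, 0.0361, 0.0416]
orientation: [-180.0, -0.0, 176.0]
force: [-4.3, -0.3, 3.5]
opening: 0.009
clock: 23.5
tool_pos: [0.5905, 0.0361, 0.0416]
orientation: [-180.0, -0.0, 176.0]
force: [-3.6, 0.1, 3.8]
opening: 0.0086
clock: 23.58
tool_pos: [0.5907, 0.0361, 0.0416]
orientation: [-180.0, -0.1, 176.0]
force: [-7.7, 1.2, 6.6]
opening: 0.009
clock: 23.67
tool_pos: [0.5907, 0.036, 0.0416]
orientation: [-180.0, -0.1, 175.9]
force: [-9.1, 2.4, 8.7]
opening: 0.0089
```

Contact. A slight press to seat it square, then feel and measure.

```bash
python3 -m handwheel '[[[-0.002,0,-0.001],[0,0,0]],[[-0.003,0,-0.001],[0,0,0]]]'; python3 feel.py 3; python3 - <<'E'
from h import *
from plant import *
s=snapshot("top");W=measure(s)
m=(abs(W[...,2]-.07)<.004)&(abs(W[...,1]-.03)<.07)&(W[...,0]>.66)&(W[...,0]<.76)
# far edge: per column topmost lid pixel
pts=[]
for u in range(335,384):
    v=np.where(m[:,u])[0]
    if len(v): pts.append(W[v.min(),u,:2])
p=np.array(pts);k=np.polyfit(p[:,1],p[:,0],1);print("far edge yaw",-np.degrees(np.arctan(k[0])),"x at y=.03",np.polyval(k,.03))
E
```

```text
clock: 23.83
tool_pos: [0.5907, 0.036, 0.0416]
orientation: [-180.0, -0.1, 175.9]
force: [-9.8, 3.5, 6.7]
opening: 0.0091
t 23.98 F [-8.69  3.    6.19] sd [0.65 0.3  0.33] M [ 1.052  3.352 -0.008] tau [-2.0170e+00 -5.2506e+01  2.4254e+01  6.7420e+00  2.6390e+00  3.0000e-03] pos [0.5907 0.036  0.0416] open 0.0089
lid (array([866.5, 180.9]), array([ 61.4, 219.6]), 12.05) z 0.07 px [239  90 104  38]
lid (array([704. ,  32.9]), array([ 57.8, 100.6]), 1.05) z 0.07 px [333 170  49  28]
lid (array([611.4, 264.8]), array([52.4, 99.7]), 1.68) z 0.0701 px [220 212  49  26]
lid (array([ 556.5, -202.5]), array([100.2, 110.9]), 6.09) z 0.0697 px [440 233  56  51]
rail line 0.73927003 0.019678535 dirdeg 4.0540285 rect (array([739. ,  19.7]), array([713.2,  19.4]), -4.05) 0.0347256375040921
far edge yaw -3.773222938352596 x at y=.03 0.7294654888998935
```

```bash
python3 -m handwheel '[[[0,0,0],[0,0,0]],[[0,0,0],[0,0,0]],[[0,0,0],[0,0,0]],[[0,0,0],[0,0,0]],[[0,0,0],[0,0,0]]]' 0.4;  python3 -m handwheel '[[[0,0,-0.1],[0,0,0]],[[0,0,-0.2],[0,0,0]],[[0,0,-0.35],[0,0,0]],[[0,0,-0.5],[0,0,0]],[[0,0,-0.6],[0,0,0]]]';  python3 -m handwheel '[[[0.8,0,-0.1],[0,0,0]],[[0.8,0,-0.1],[0,0,0]],[[0.8,0,-0.1],[0,0,0]],[[0.8,0,-0.1],[0,0,0]],[[0.8,0,-0.1],[0,0,0]]]'; python3 - <<'E'
from h import *
from plant import *
o=get_obs();print(o["clock"],o["tool_pos"])
s=snapshot("top");W=measure(s)
m=(abs(W[...,2]-.07)<.004)&(abs(W[...,1]-.03)<.07)&(W[...,0]>.66)&(W[...,0]<.76)
p=[]
for u in range(335,384):
    v=np.where(m[:,u])[0]
    if len(v): p.append(W[v.min(),u,:2])
p=np.array(p);k=np.polyfit(p[:,1],p[:,0],1);print("far edge yaw",-np.degrees(np.arctan(k[0])),"x at .03",np.polyval(k,.03))
for nm,x,y in(("d1",.605,.136),("d2",.560,-.086),("fl",.537,.470)):
    q=W[(np.hypot(W[...,0]-x,W[...,1]-y)<.03)&(W[...,2]>.07)];print(nm,q.mean(0).round(4) if len(q) else "hidden")
W0=cloud(dict(np.load("top0.npz")))
for nm,x,y in(("d1",.605,.136),("d2",.560,-.086),("fl",.537,.470)):
    q=W0[(np.hypot(W0[...,0]-x,W0[...,1]-y)<.03)&(W0[...,2]>.07)];print(nm,q.mean(0).round(4))
s2=snapshot("scene");a=cv2.resize(s["color"][150:290,200:500,::-1],None,fx=2.5,fy=2.5,interpolation=cv2.INTER_CUBIC)
cv2.imwrite("pics/t4.png",a)
cv2.imwrite("pics/s4.png",cv2.resize(s2["color"][160:360,200:460,::-1],None,fx=3,fy=3,interpolation=cv2.INTER_CUBIC))
E
```

```text
clock: 24.45
tool_pos: [0.5927, 0.0361, 0.0419]
orientation: [180.0, 0.0, 176.0]
force: [0.3, -0.7, -0.6]
opening: 0.0262
clock: 24.87
tool_pos: [0.5933, 0.0361, 0.1649]
orientation: [180.0, 0.2, 176.0]
force: [0.7, -0.4, 0.6]
opening: 0.0263
clock: 25.28
tool_pos: [0.4275, 0.0464, 0.1827]
orientation: [179.9, 0.0, 176.0]
force: [-0.3, -0.8, -1.4]
opening: 0.0263
25.2833 [0.42747906 0.04644406 0.18273465]
lid (array([876.6, 183.5]), array([ 84.6, 221.2]), 11.08) z 0.07 px [234  89 109  39]
lid (array([680.9,  29.2]), array([110.2, 100.7]), -3.97) z 0.0699 px [331 170  56  52]
lid (array([583.3, 261.3]), array([111. , 100.1]), -5.05) z 0.0699 px [217 212  58  53]
lid (array([ 556.4, -202.8]), array([100.2, 112. ]), 6.38) z 0.0699 px [440 233  57  51]
rail line 0.73950255 0.02040908 dirdeg 4.0558457 rect (array([739.3,  20. ]), array([711.4,  19.2]), -4.06) 0.03473433746891064
far edge yaw -3.755861663620194 x at .03 0.7294123322298862
d1 [0.6075 0.1372 0.0746]
d2 [ 0.5614 -0.0903  0.0744]
fl [0.5384 0.4675 0.0985]
d1 [0.6075 0.1372 0.0747]
d2 [ 0.5612 -0.0901  0.0742]
fl [0.5385 0.4674 0.0979]
```

View pics/t4.png

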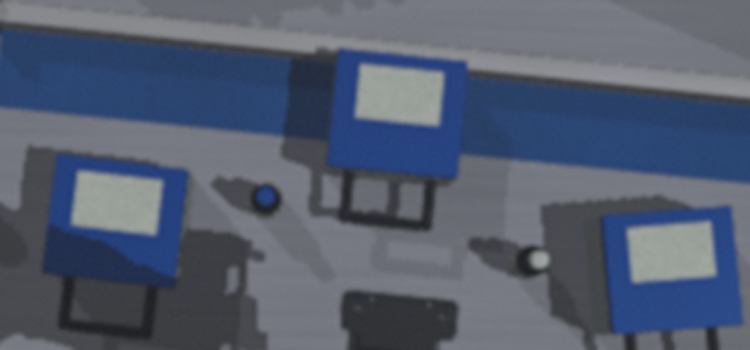

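View pics/s4.png

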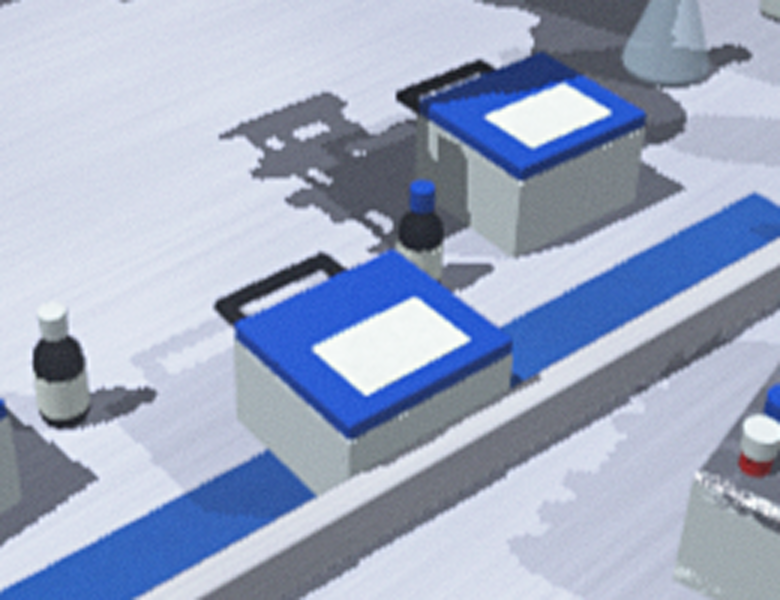

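The middle box is flush against the rail in both views, and the droppers and empty boxes are unmoved. Handing in.

```bash
python3 -c "
from plant import *
print(close_job())"
```

```text
the job is handed in; nothing more can be done
None
```

I felt all three boxes. Only the middle one is full, and it is now against the dock rail. I handed the job in at about 25.4 s.

| Box | Weight felt at the handle (about 3° tilt) | Verdict | Now |
|---|---|---|---|
| Right | 1.0 N | empty | set back within about 1 mm |
| Middle | 3.6 N | full | docked |
| Left | 0.8 N | empty | set back within about 1 mm |

**Docking:** I turned the middle box square on the bench and slid it about 135 mm. I stopped when the rail pushed back with about 9 N.

**Last checks:**
- **Squareness:** the docked box's yaw is -3.97° against the rail's -4.05°. A second estimate from the lid's far edge gave -3.76°, a difference of about 0.3° that I put down to pixel noise.
- **Flushness:** the far edge came out at x = 0.7294 from its lid pixels and about 0.731 from the fitted lid. The rail face is at roughly 0.730, so there is no gap I can measure (the camera is good to about 2 mm).
- **Bystanders:** both droppers and the flask are unmoved, within 0.2 mm in plan.
- **Robot:** the gripper was open and clear of everything.

I couldn't tell from the images which box is labelled A, B or C, so I've named them by position as the robot sees them.

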